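# Clear the jammed bar chute and set its sign to green

### The arm

A 7-joint arm with a two-finger parallel gripper is mounted at the origin on the work surface. World frame = base frame: x ahead of the robot, y to its left, z up, the work surface at z = 0. Lengths are in m, angles in degrees, forces in N, time in s.
With the tool pointing down it reaches from about 0.425 to 0.875 m from the base axis. Payload 4.7 kg.
Tool frame: the origin (TCP) lies between the finger pads; the fingertips stand 11 mm ahead of it and the grasp point (between the pads) lies 8 mm behind it (ctrl.finger_overhang is the distance from the TCP to the fingertips, in m); z points along the fingers, y is the line along which they close (so a half turn about z gives the same grasp; the last joint's range is limited). The gripper opens to 87 mm and grips with 3 to 60 N. Pads are 19 mm wide; open, the fingers measure 117 mm over their backs; the gripper's body (75 mm by 190 mm) begins 51 mm behind the grasp point.
Start: joints at [-75.567, 18.392, -4.016, 83.108, 1.295, 78.541, -3.26], TCP at [0.153, 0.632, 0.202] pointing down, gripper open.
Joint ranges: [-163.93, 163.93], [-17.29, 119.83], [-79.2, 71.16], [3.27, 140.29], [-89.18, 269.18], [5.43, 117.66], [-154.24, 154.24]. Speed limits (degrees/s): [147.25, 147.25, 180, 180, 180, 180, 180].

### API

Orientations are given as a 3x3 rotation matrix whose columns are the frame's x, y, z axes.
In Python, from cell import get_state, imaging, ctrl gives the robot as it stands.
- The arm moves only by the tool drive_tool, never from a script. Its argument "moves" is text: rows parted by semicolons, each of 6 numbers parted by spaces: the shift along the tool's x, y, z in mm, then the turn, a rotation vector about the tool's x, y, z in degrees. A call has 1 to 5 rows; each row is the pose to reach, as a shift and turn from the pose commanded when the call began, along the tool's axes at that moment; what a row does not reach only later rows make up. A row lasts 1/12 s, in which the tool goes at most 41.7 mm and 7.16 degrees, less where a joint would pass 70% of its speed; a pose out of reach is approached as far as the arm can. A call with a gripper value outside its range is refused whole. "gripper" is the opening, from -1 (shut) to 1 (fully open), set as the call begins (left out, the last holds). The fingers move at their own pace and stop on an object; "force" is the grip in N (left out, the last holds). Time passes only in rows, so rows that repeat a pose let the fingers close. It gives the time, the measured TCP pose, the force, the opening and the grip force at its end, in the units of the state.
- get_state(): the state, without advancing time (a new reading comes with each control period).
- imaging.grab_frame(name): name is "side" or "top" or "wrist"; returns the picture (384x512x3 uint8, red, green, blue); there is no depth.
- imaging.camera_info(name): a dict with "camera_matrix" (3x3 intrinsics, pixels), "R" (3x3) and "t" (3): a world point X has camera coordinates R X + t; the wrist camera has in their place "mount" (4x4, takes a point from camera to tool coordinates, whose origin is the TCP and whose axes are the flange's). Camera axes: x right, y down, z forward; pixel columns grow to the right and rows downward; lengths in m; the calibration is good to about 2 mm. A picture is of the moment at which its call begins: read the wrist's pose just before it. camera_info takes no time and is no camera call.
- ctrl.finish_job(): hands the job in; it is judged then, once.
The state is a dict: "clock": time; "joint_pos": joint angles; "qvel": joint speeds; "joint_efforts": joint torques, N m; "tcp_pos": TCP position; "ee_rot": TCP orientation; "wrist_force": force on the tool from outside, world axes, zero at the start; "torque": the same for the moment, N m; "finger_gap": opening from 0.0 (shut) to 1.0 (fully open); "grip_force": force on a finger pad.
Only numpy, scipy, OpenCV 4.12 (cv2) and the standard library are available. Lean on these libraries where they do the work, as an engineer would, in place of code of your own. Each camera call takes 0.05 s, during which the arm holds its last target. There are 200 camera calls.

### The job

A black T-shaped door pull has got in among the bronze bars and is jammed under the yellow bridge of the feed chute. Ease it back up the chute until it is clear of the bridge, lift it out so that the three bars roll down to the end stop, and set it down in the blue tray without dropping it. Once the pull lies in the tray and the bars are home, swing the two-sided sign the half turn round to its stop, so that its green face shows where the red one was; leave the bowl and the stone tiles alone.

Things in the scene. Friction and masses are not known exactly. Their poses are not given: they have to be found in the camera images.
- chute: Fixed feed chute, plywood side walls and white floor, 260 mm long (its x), 140 wide (its y). Origin: centre of its underside, on the table; z up; +x points uphill. The channel is 124 mm wide between walls that stand 26 mm above its floor; the floor rises 10 degrees towards +x and is 45 mm above the table at x = 0. Bars roll freely down it, under the bridge, to the end stop.
- bridge (a point): Middle of the top of the yellow bridge, a fixed 8 x 8 mm bar across the whole width of the chute, 35 mm above the channel floor (underside 27 mm above it, measured square to the floor). Its uphill edge is 4 mm uphill of this point. Axes as the chute's.
- stop (a point): Middle of the face of the steel end stop at the chute's low end, 12 mm above the channel floor; the stop stands 26 mm above the floor. Axes as the chute's. Bars at home lie against it and one another: their centres 12, 35 and 59 mm from here along the chute's +x.
- pull_mid (a point): Jammed black T-shaped door pull, loose, 0.2 to 0.3 kg: a round bar (24 mm diameter, 120 long, its y) across the chute, and a round post (12 mm diameter, its z) up from the bar's middle; 79 mm tall in all. This point is half-way up the post's axis: 39.5 mm above the bar's underside, 39.5 below the post's top. Let go on a flat floor, it stays standing or tips over on to its post; both are fine.
- pull: The same pull; origin at the middle of the bar's underside. At the start its post stands about upright against the uphill edge of the bridge, with its top about 45 mm above the bridge's. The bar reaches about 6 mm under the bridge and catches if lifted straight up: first move it 10 to 25 mm uphill along the slope, pushing the three bars behind it (about 1 N).
- bar1: Bronze round bar, 24 mm diameter, 120 mm long, 0.15 kg, loose, lying across the chute and resting on the pull from its uphill side. Origin at its centre; its own y is the bar's axis; it turns as it rolls. The first to reach the end stop.
- bar2: Second bronze bar, like bar1, behind (uphill of) it. Origin at its centre.
- bar3: Third bronze bar, like bar1, behind bar2. Origin at its centre.
- tray: Fixed open blue tray, 160 mm (its x) by 180 mm (its y) outside, 30 mm high, walls and floor 5 mm thick. Origin: centre of its underside, on the table.
- sign_stand: Fixed stand of the sign: a disc 90 mm across and 10 thick with an upright rod 12 mm in diameter. Origin: centre of its underside, on the vertical pivot axis. Its +x looks more or less away from the robot. With the joint at 0 the sign plate's width lies along the stand's y and its red face looks along +x.
- sign (a joint): Angle in rad of the sign, a plate 110 mm wide (55 each side of the pivot), 10 thick, from 68 to 143 mm above the table, one face red, one green. Grows counter-clockwise from above; stops at 0 (red to the stand's +x) and 3.14 (green to +x); starts at 0 to 0.4, so it only goes round counter-clockwise. Light friction (0.5 N at the plate's end); stays where left.
- bowl: White ceramic bowl, loose, 90 mm across, 45 mm high, standing on the beige tile; origin at the centre of its underside. To be left alone.
- marble_tile: White marble tile, loose, 110 x 80 x 16 mm, origin at the centre of its underside. To be left alone.
- stone_tile: Beige stone tile, loose, 120 x 130 x 18 mm, origin at the centre of its underside. To be left alone.
Mind the look-alikes: they are no part of the job. Of the things shaped like the tray, the blue one is meant. What is shaped like the bar1 but orange is not meant.

How it is judged:
By the outcome, as a careful person would: the job done as asked, in the order asked, and still so for the second after the job is handed in, with the robot touching nothing.
It also fails if it takes over 64 s, if anything falls off the work surface, if the arm or the gripper's body presses on something with over 40 N, if the wrist force passes 120 N, or if a joint passes its speed limit or range.

## Working session

There is one attempt and no reset: what is moved stays moved. The work goes in short steps, Python scripts to look and compute and a tool call to move; the robot and the scene stay as the last step left them, time stands still between calls to the robot, and variables do not carry over. Pictures are saved under pics/ and viewed, at most 10 in all, crops included, and the job is handed in when it is done.

Besides the shell and the picture viewer there is one more tool, called after "Call:" as a command line: name --argument value ..., lists and objects as JSON in quotes. drive_tool: Moves the arm, as the interface text tells. Its arguments: {"type":"object","properties":{"moves":{"type":"string"},"gripper":{"type":"number"},"force":{"type":"number"}},"required":["moves"]}

```bash
mkdir -p pics; ls
python3 - <<'E'
from cell import get_state, imaging, ctrl
import cv2,numpy as np
np.set_printoptions(precision=4,suppress=True)
s=get_state();print(s['clock'],s['tcp_pos'],s['ee_rot'],s['finger_gap'],ctrl.finger_overhang)
for n in ['side','top','wrist']:
    im=imaging.grab_frame(n);cv2.imwrite(f'pics/{n}0.png',im[:,:,::-1])
    c=imaging.camera_info(n);print(n,{k:np.round(v,4).tolist() for k,v in c.items() if k in('camera_matrix','R','t','mount')})
a=[cv2.imread(f'pics/{n}0.png') for n in ['side','top']]
for n,i in zip(['side','top'],a): cv2.imwrite(f'pics/{n}0b.png',cv2.resize(i,(800,600),interpolation=cv2.INTER_CUBIC))
E
```

```text
pics
0.0 [0.153  0.6311 0.2007] [[-0.9719  0.2355 -0.0004]
 [ 0.2355  0.9719 -0.0019]
 [-0.0001 -0.002  -1.    ]] 0.9959551201473273 0.011
side {'camera_matrix': [[477.7144, 0.0, 258.2727], [0.0, 477.7144, 195.7139], [0.0, 0.0, 1.0]], 'R': [[0.9161, -0.401, 0.0007], [-0.2369, -0.5424, -0.806], [0.3236, 0.7382, -0.5919]], 't': [-0.4182, 0.1679, 1.1159]}
top {'camera_matrix': [[463.381, 0.0, 256.8727], [0.0, 463.381, 189.8897], [0.0, 0.0, 1.0]], 'R': [[-0.0067, -1.0, 0.0069], [-0.9885, 0.0056, -0.151], [0.151, -0.0078, -0.9885]], 't': [0.0409, 0.4543, 1.326]}
wrist {'camera_matrix': [[311.4345, 0.0, 254.4645], [0.0, 311.4345, 194.0371], [0.0, 0.0, 1.0]], 'mount': [[0.0003, -0.9601, -0.2798, 0.0766], [1.0, 0.0007, -0.0013, 0.0009], [0.0015, -0.2798, 0.9601, -0.1829], [0.0, 0.0, 0.0, 1.0]]}
```

View pics/side0b.png

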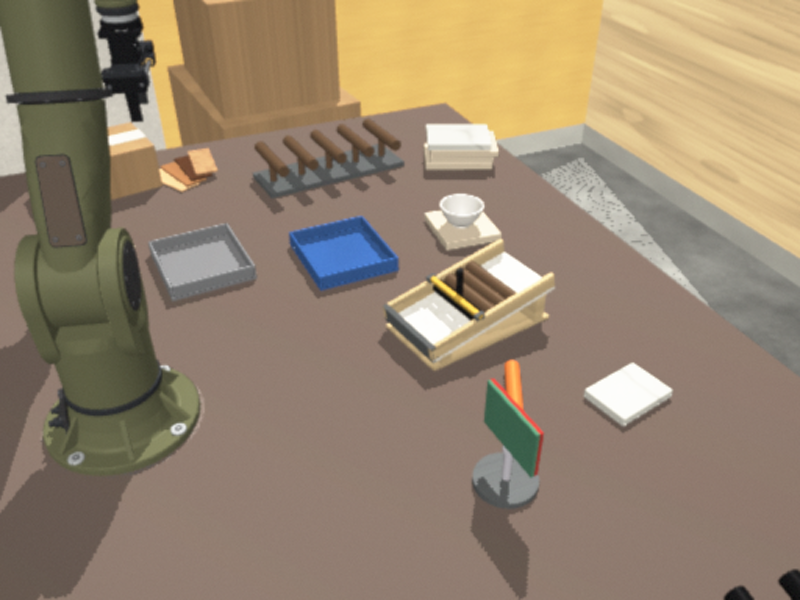

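View pics/top0b.png

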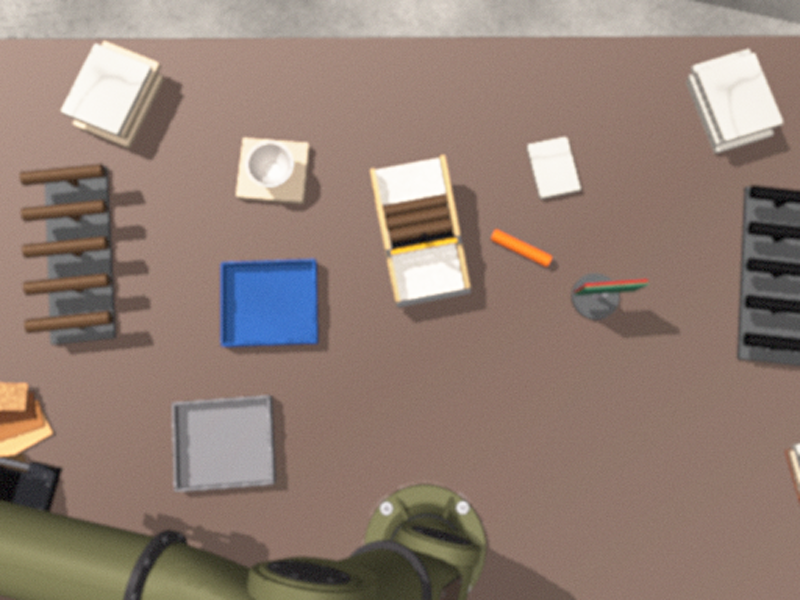

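The side view (800 px scale) shows the black post at (459,283), just uphill of the yellow bridge, with three dark bars behind it. In the top view the bridge is at (422,246).

Things that could be mistaken for the targets (top view):
- **Pull:** black rack handles at (780,195–345) and brown rack handles at (65,175–325).
- **Bar:** the orange bar at (520,248).
- **Tray:** the grey tray at (225,443).

I choose the black T under the bridge and the blue tray at (270,303). Next is a close crop to check.

Run:
```python
import cv2,numpy as np
t=cv2.imread('pics/top0.png');s=cv2.imread('pics/side0.png')
a=cv2.resize(t[95:200,232:308],None,fx=5,fy=5,interpolation=cv2.INTER_CUBIC)   # 380x525
b=cv2.resize(s[150:237,244:358],None,fx=3.6,fy=3.6,interpolation=cv2.INTER_CUBIC)
c=np.zeros((600,800,3),np.uint8);c[:a.shape[0],:a.shape[1]]=a
c[:b.shape[0],385:385+b.shape[1]]=b
d=cv2.resize(s[225:325,295:355],None,fx=2.7,fy=2.7,interpolation=cv2.INTER_CUBIC);c[320:320+d.shape[0],385:385+d.shape[1]]=d
e=cv2.resize(t[170:210,362:420],None,fx=4,fy=4,interpolation=cv2.INTER_CUBIC);c[320:320+e.shape[0],560:560+e.shape[1]]=e
cv2.imwrite('pics/crop1.png',c)
```

```text
(no output)
```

View pics/crop1.png

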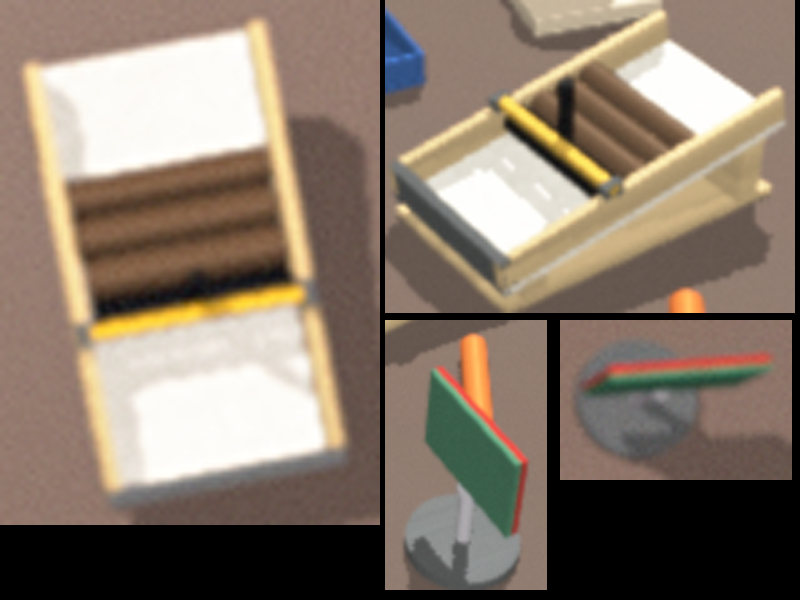

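The crop confirms the choice: the black post is at (565,84) in the side crop and (197,280) in the top crop, behind the yellow bridge. The sign's plate is nearly side-on to the robot, green towards it. Now I'll measure.

```bash
cat > h.py <<'E'
import numpy as np,cv2
from cell import get_state,imaging
np.set_printoptions(precision=4,suppress=True)
def P(n):
    c=imaging.camera_info(n);return np.array(c['camera_matrix'])@np.c_[np.array(c['R']),np.array(c['t'])]
PT,PS=P('top'),P('side')
def tri(a,b,A=PT,B=PS):
    X=cv2.triangulatePoints(A,B,np.float64(a).reshape(2,1),np.float64(b).reshape(2,1))[:,0];X=X[:3]/X[3]
    e=[np.linalg.norm(proj(X,M)-np.array(p)) for M,p in((A,a),(B,b))];return X,np.round(e,1)
def proj(X,M): q=M@np.r_[X,1];return q[:2]/q[2]
def ray(p,M,z): # intersect with z plane
    H=np.c_[M[:,:2],M[:,2]*z+M[:,3]];q=np.linalg.solve(H,np.r_[p,1]);return np.r_[q[:2]/q[2],z]
def tool(d,s=None): # world vector (m) -> tool mm
    s=s or get_state();return np.array(s['ee_rot']).T@np.array(d)*1000
E
python3 - <<'E'
from h import *
tc=lambda u,v:(232+u/5-.4,95+v/5-.4)
sc=lambda u,v:(244+(u-385)/3.6-.36,150+v/3.6-.36)
L={'bridgeL':((85,332),(497,102)),'bridgeR':((311,292),(616,187)),'post':((197,280),(565,84)),
'wallUL':((33,66),(660,15)),'wallUR':((258,23),(779,93)),'stopL':((112,492),(398,163)),'stopR':((338,457),(505,250))}
for k,(a,b) in L.items(): print(k,*tri(tc(*a),sc(*b)))
te=lambda u,v:(362+(u-560)/4-.4,170+(v-320)/4-.4)
sd=lambda u,v:(295+(u-385)/2.7-.3,225+(v-320)/2.7-.3)
print('plateL',*tri(te(608,370),sd(437,370)));print('plateR',*tri(te(770,356),sd(525,462)))
print('disc',ray(te(638,400),PT,.01),ray(sd(463,540),PS,.01))
f=1/1.5625
T=[(221,262),(317,260),(319,346),(222,347)]
print('tray top corners',*[ray((u*f,v*f),PT,.03) for u,v in T])
S=[(291,239),(365,219),(397,260),(324,287)]
print('tray side',*[ray((u*f,v*f),PS,z) for (u,v),z in zip(S,[.03]*4)])
E
```

```text
bridgeL [0.533  0.0619 0.0698] [0.2 0.2]
bridgeR [ 0.5589 -0.0701  0.0721] [1.  1.1]
post [ 0.5534 -0.0018  0.1189] [0.4 0.4]
wallUL [0.6862 0.0906 0.0925] [0.2 0.2]
wallUR [ 0.7118 -0.0398  0.0921] [0.3 0.3]
stopL [0.4441 0.0464 0.0491] [0.3 0.3]
stopR [ 0.4654 -0.0854  0.0572] [1.3 1.4]
plateL [ 0.4583 -0.2784  0.1405] [0.1 0.2]
plateR [ 0.4669 -0.3884  0.1427] [0.1 0.1]
disc [ 0.4571 -0.3341  0.01  ] [ 0.4599 -0.3367  0.01  ]
tray top corners [0.5237 0.3795 0.03  ] [0.5266 0.1977 0.03  ] [0.3631 0.1922 0.03  ] [0.3624 0.3726 0.03  ]
tray side [0.3664 0.3482 0.03  ] [0.5291 0.3637 0.03  ] [0.528  0.1942 0.03  ] [0.3727 0.1645 0.03  ]
```

Call:
drive_tool --moves "-542 -520 0 0 0 65.3;-542 -520 0 0 0 65.3;-542 -520 0 0 0 65.3;-542 -520 0 0 0 65.3;-542 -520 0 0 0 65.3" --gripper 1 --force 25

```text
clock: 0.57
tcp_pos: [0.2659, 0.4541, 0.2015]
ee_rot: [[-0.646, 0.763, -0.0], [0.763, 0.646, -0.0], [-0.0, -0.0, -1.0]]
wrist_force: [1.5, 0.2, -0.4]
finger_gap: 0.999
grip_force: 0.0
```

```bash
cat >> h.py <<'E'
from scipy.spatial.transform import Rotation as Ro
def to(p,az): # remaining move so that the TCP is at p, pointing down, tool y at azimuth az (deg) 
    s=get_state();R=np.array(s['ee_rot']);a=np.radians(az);y=np.array([np.cos(a),np.sin(a),0]);z=np.array([0,0,-1.])
    G=np.c_[np.cross(y,z),y,z];v=np.degrees(Ro.from_matrix(R.T@G).as_rotvec())
    print('t',s['clock'],'tcp',s['tcp_pos'],'F',s['wrist_force'],'gap',s['finger_gap'],'\n ->',np.round(R.T@(np.array(p)-s['tcp_pos'])*1000,1),np.round(v,2))
E
python3 -c "
from h import *
to([.557,-.0015,.2],11.1)"
```

```text
t 0.5667 tcp [0.2659 0.4541 0.2015] F [ 1.5165  0.2466 -0.434 ] gap 0.9994630505117627 
 -> [-535.9  -72.     1.6] [-0.02  0.01 29.13]
```

Call:
drive_tool --moves "-530 -65 0 0 0 27;-530 -65 0 0 0 27;-530 -65 0 0 0 27;-530 -65 0 0 0 27;-530 -65 0 0 0 27"

```text
clock: 0.98
tcp_pos: [0.3811, 0.2806, 0.2018]
ee_rot: [[-0.231, 0.973, 0.0], [0.973, 0.231, 0.0], [0.0, 0.0, -1.0]]
wrist_force: [0.1, 0.8, 0.5]
finger_gap: 1.002
grip_force: 0.0
```

```bash
python3 -c "
from h import *
to([.557,-.0015,.2],11.1)"
```

```text
t 0.9833 tcp [0.3811 0.2806 0.2018] F [0.0746 0.8068 0.4771] gap 1.0019748496670198 
 -> [-315.   106.1    1.7] [ 0.01 -0.03  2.23]
```

Call:
drive_tool --moves "-315 106 0 0 0 2;-315 106 0 0 0 2;-315 106 0 0 0 2;-315 106 0 0 0 2;-315 106 0 0 0 2"

```text
clock: 1.4
tcp_pos: [0.4919, 0.1043, 0.202]
ee_rot: [[-0.201, 0.98, 0.0], [0.98, 0.201, 0.001], [0.001, 0.0, -1.0]]
wrist_force: [0.8, 0.9, -0.5]
finger_gap: 0.997
grip_force: 0.0
```

```bash
python3 -c "
from h import *
to([.557,-.0015,.2],11.1)"
```

```text
t 1.4 tcp [0.4919 0.1043 0.202 ] F [ 0.8221  0.8553 -0.5416] gap 0.9967801098800351 
 -> [-116.7   42.5    1.9] [ 0.03 -0.03  0.48]
```

Call:
drive_tool --moves "-107 39 0 0 0 0.5;-107 39 0 0 0 0.5;-107 39 0 0 0 0.5;-107 39 0 0 0 0.5;-107 39 0 0 0 0.5"

```text
clock: 1.82
tcp_pos: [0.5512, 0.0069, 0.2015]
ee_rot: [[-0.187, 0.982, -0.001], [0.982, 0.187, -0.001], [-0.001, -0.001, -1.0]]
wrist_force: [-0.1, 0.8, -0.1]
finger_gap: 1.005
grip_force: 0.0
```

Run:
```python
from h import *
to([.557,-.0015,.2],11.1)
s=get_state();im=imaging.grab_frame('wrist')
c=imaging.camera_info('wrist');M=np.array(c['mount']);K=np.array(c['camera_matrix'])
T=np.eye(4);T[:3,:3]=s['ee_rot'];T[:3,3]=s['tcp_pos'];W=np.linalg.inv(T@M);PW=K@W[:3]
np.save('pw1.npy',PW)
for p in ([.555,-.002,.119],[.546,-.004,.072]):print(proj(np.array(p),PW))
t=imaging.grab_frame('top')
a=cv2.resize(im[:,:,::-1],(800,600),interpolation=cv2.INTER_CUBIC)
cv2.imwrite('pics/w1.png',a)
```

```text
t 1.8167 tcp [0.5512 0.0069 0.2015] F [-0.0663  0.7977 -0.1005] gap 1.0047902177804318 
 -> [-9.3  4.1  1.5] [-0.04  0.05 -0.3 ]
[256.3159 203.8601]
[247.2896 190.0085]
```

View pics/w1.png

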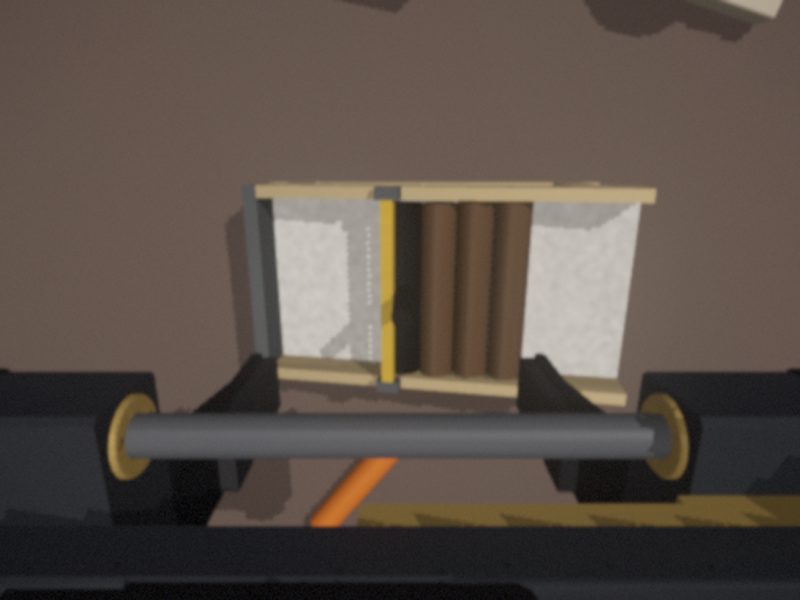

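The wrist view shows the bridge at (388,200–382), about 1 px from the prediction. The black bar is just right (uphill) of it, with the three bars at x ≈ 438, 475 and 512. The measurements agree, so I'll descend.

Call:
drive_tool --moves "-9 5 0 0 0 0;-9 5 35 0 0 0;-9 5 70 0 0 0;-9 5 92 0 0 0;-9 5 92 0 0 0"

```text
clock: 2.33
tcp_pos: [0.5538, 0.0023, 0.105]
ee_rot: [[-0.194, 0.981, -0.009], [0.981, 0.194, -0.001], [0.0, -0.009, -1.0]]
wrist_force: [-1.3, 0.5, 0.4]
finger_gap: 0.999
grip_force: 0.0
```

Run:
```python
from h import *
s=get_state();im=imaging.grab_frame('wrist');S=imaging.grab_frame('side')
to([.5585,-.0015,.091],11.1)
c=imaging.camera_info('wrist');M=np.array(c['mount']);K=np.array(c['camera_matrix'])
T=np.eye(4);T[:3,:3]=s['ee_rot'];T[:3,3]=s['tcp_pos'];W=np.linalg.inv(T@M);PW=K@W[:3]
for p in ([.555,-.002,.119],[.546,-.004,.072]):print(proj(np.array(p),PW),proj(np.array(p),PS))
a=im[:,:,::-1][150:340,130:380];a=cv2.resize(a,None,fx=1.6,fy=1.6);b=S[:,:,::-1][120:237,230:350];b=cv2.resize(b,None,fx=3.3,fy=3.3,interpolation=cv2.INTER_CUBIC)
a=cv2.convertScaleAbs(a,alpha=1.8,beta=20)
c=np.zeros((600,800,3),np.uint8);c[:a.shape[0],:a.shape[1]]=a;c[:b.shape[0],402:402+b.shape[1]]=b[:,:398]
cv2.imwrite('pics/w2.png',c)
```

```text
t 2.4333 tcp [0.5575 0.0019 0.1099] F [ 0.8979  0.486  -0.375 ] gap 1.0018253049791306 
 -> [-3.5  0.3 18.9] [-0.05  0.    0.05]
[253.9634 246.5675] [293.8238 172.9327]
[242.2278 218.6461] [290.2921 189.1058]
```

View pics/w2.png

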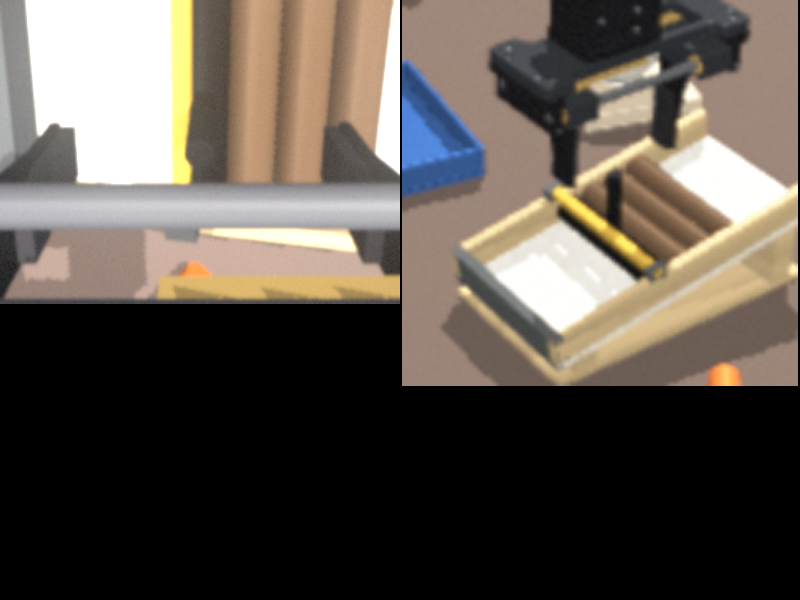

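The wrist crop shows the post at (200,155) and the side crop shows its top at (615,175). Both are within 1 px of my model, and the fingers straddle the post. I'll go down and close.

Call:
drive_tool --moves "-3.5 0 10 0 0 0;-3.5 0 19 0 0 0;-3.5 0 19 0 0 0;-3.5 0 19 0 0 0"

```text
clock: 2.77
tcp_pos: [0.5583, -0.0021, 0.0909]
ee_rot: [[-0.192, 0.981, -0.0], [0.981, 0.192, 0.0], [0.0, -0.0, -1.0]]
wrist_force: [-0.0, -0.4, -0.4]
finger_gap: 1.0
grip_force: 0.0
```

Call:
drive_tool --moves "0 0 0 0 0 0;0 0 0 0 0 0;0 0 0 0 0 0;0 0 0 0 0 0;0 0 0 0 0 0" --gripper -1 --force 25

```text
clock: 3.18
tcp_pos: [0.5585, -0.0021, 0.0911]
ee_rot: [[-0.192, 0.981, 0.0], [0.981, 0.192, 0.0], [0.0, 0.0, -1.0]]
wrist_force: [-1.0, 0.2, -0.6]
finger_gap: 0.706
grip_force: 0.0
```

Call:
drive_tool --moves "0 0 0 0 0 0;0 0 0 0 0 0;0 0 0 0 0 0;0 0 0 0 0 0;0 0 0 0 0 0"

```text
clock: 3.6
tcp_pos: [0.5584, -0.0021, 0.0909]
ee_rot: [[-0.192, 0.981, 0.0], [0.981, 0.192, 0.0], [0.0, 0.0, -1.0]]
wrist_force: [-0.2, 0.9, -0.6]
finger_gap: 0.326
grip_force: 0.0
```

```bash
python3 -c "
from h import *
to([.5585,-.0015,.091],11.1);print(get_state()['grip_force'])"
```

```text
t 3.6 tcp [ 0.5584 -0.0021  0.0909] F [-0.1647  0.907  -0.5954] gap 0.3256728002665857 
 -> [ 0.6  0.3 -0.1] [ 0.   -0.   -0.03]
0.0
```

Call:
drive_tool --moves "0 0 0 0 0 0;0 0 0 0 0 0;0 0 0 0 0 0;0 0 0 0 0 0;0 0 0 0 0 0"

```text
clock: 4.02
tcp_pos: [0.5582, -0.0021, 0.0909]
ee_rot: [[-0.192, 0.981, -0.0], [0.981, 0.192, 0.0], [0.0, -0.0, -1.0]]
wrist_force: [-0.2, -0.1, 1.8]
finger_gap: 0.122
grip_force: 25.0
```

Call:
drive_tool --moves "0 0 0 0 0 0;0 0 0 0 0 0;0 0 0 0 0 0"

```text
clock: 4.27
tcp_pos: [0.5582, -0.0021, 0.0908]
ee_rot: [[-0.192, 0.981, -0.0], [0.981, 0.192, 0.0], [0.0, -0.0, -1.0]]
wrist_force: [-2.2, -0.3, 0.9]
finger_gap: 0.122
grip_force: 25.0
```

Call:
drive_tool --moves "0 4 -1 0 0 0;0 8 -1.8 0 0 0;0 12 -2.5 0 0 0;0 16 -3.3 0 0 0;0 16 -3.3 0 0 0"

```text
clock: 4.68
tcp_pos: [0.5739, 0.001, 0.0933]
ee_rot: [[-0.192, 0.981, -0.002], [0.981, 0.192, -0.001], [-0.0, -0.002, -1.0]]
wrist_force: [-1.0, -0.8, -5.0]
finger_gap: 0.12
grip_force: 24.7
```

Run:
```python
from h import *
to([.5585,-.0015,.091],11.1);print(get_state()['grip_force'])
im=imaging.grab_frame('wrist');S=imaging.grab_frame('side')
a=im[:,:,::-1][130:340,130:380];a=cv2.resize(a,None,fx=1.6,fy=1.6);b=S[:,:,::-1][120:237,230:350];b=cv2.resize(b,None,fx=3.3,fy=3.3,interpolation=cv2.INTER_CUBIC)
a=cv2.convertScaleAbs(a,alpha=1.8,beta=20)
c=np.zeros((400,800,3),np.uint8);c[:a.shape[0],:a.shape[1]]=a;c[:b.shape[0],402:402+b.shape[1]]=b[:,:398]
cv2.imwrite('pics/w3.png',c)
```

```text
t 4.6833 tcp [0.5739 0.001  0.0933] F [-0.9823 -0.8327 -5.0012] gap 0.11963671561919638 
 -> [  0.5 -15.6   2.4] [-0.1   0.02 -0.03]
24.737704396247864
```

View pics/w3.png

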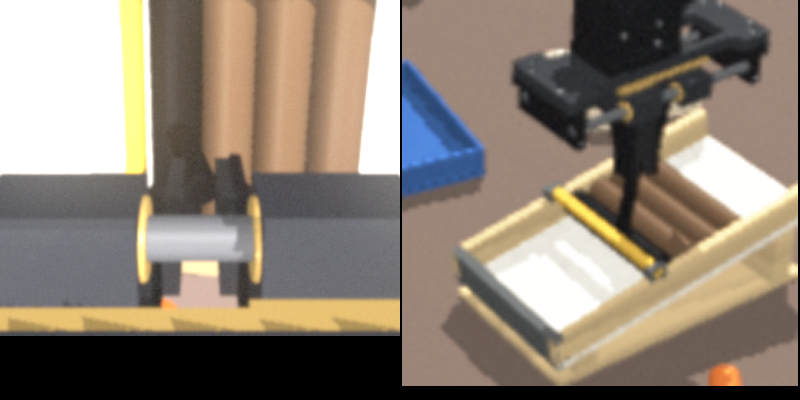

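The pull has moved uphill: white floor shows between the bridge (x≈135) and the black bar (x≈175). I'll take it a few mm further, then lift.

Call:
drive_tool --moves "0 4 -1.5 0 0 0;0 4 -9 0 0 0;0 4 -18 0 0 0;0 4 -28 0 0 0;0 4 -40 0 0 0"

```text
clock: 5.2
tcp_pos: [0.5791, 0.0019, 0.136]
ee_rot: [[-0.192, 0.981, 0.003], [0.981, 0.192, 0.0], [-0.0, 0.003, -1.0]]
wrist_force: [-0.2, -0.0, -2.9]
finger_gap: 0.122
grip_force: 24.4
```

Call:
drive_tool --moves "0 0 -20 0 0 0;0 0 -50 0 0 0;0 0 -80 0 0 0;0 0 -100 0 0 0;0 0 -100 0 0 0"

```text
clock: 5.62
tcp_pos: [0.5817, 0.0015, 0.2413]
ee_rot: [[-0.192, 0.981, 0.012], [0.981, 0.192, 0.002], [0.0, 0.012, -1.0]]
wrist_force: [0.2, -0.6, -2.2]
finger_gap: 0.12
grip_force: 24.4
```

Run:
```python
from h import *
to([.444,.286,.22],11.1);print(get_state()['grip_force'])
T=imaging.grab_frame('top');S=imaging.grab_frame('side')
a=cv2.resize(T[:,:,::-1][80:210,130:320],None,fx=2.1,fy=2.1,interpolation=cv2.INTER_CUBIC);b=cv2.resize(S[:,:,::-1][70:237,220:350],None,fx=3,fy=3,interpolation=cv2.INTER_CUBIC)
c=np.zeros((520,800,3),np.uint8);c[:a.shape[0],:a.shape[1]]=a;c[:b.shape[0],402:402+b.shape[1]]=b[:,:398]
cv2.imwrite('pics/w4.png',c)
```

```text
t 5.6167 tcp [0.5817 0.0015 0.2413] F [ 0.2253 -0.585  -2.2012] gap 0.12029823593254438 
 -> [305.6 -80.9  20.3] [ 0.7  -0.   -0.05]
24.377744793891907
```

View pics/w4.png

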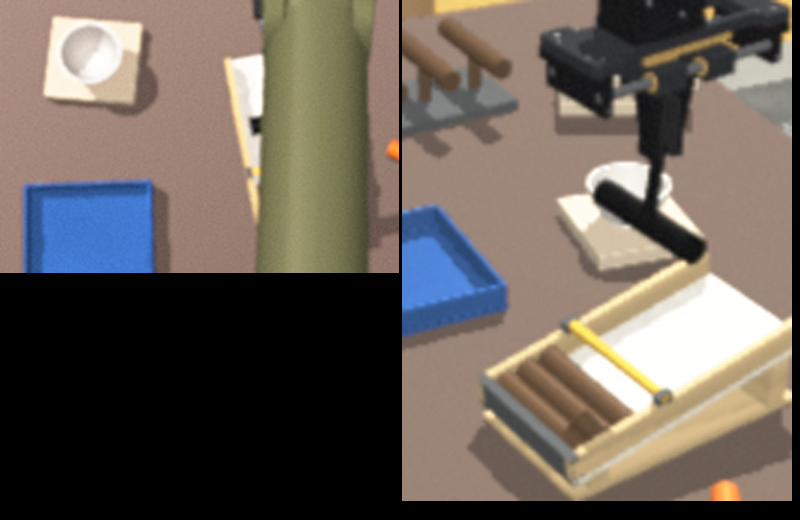

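The side view shows the three bars against the end stop (about (505–605,380)). The pull hangs level from the gripper, well clear at (650,220). I'll carry it to the tray.

Call:
drive_tool --moves "14 -4 0 0 0 -3;42 -11 0 0 0 -6;72 -19 0 0 0 -9;102 -27 5 0 0 -12;132 -35 10 0 0 -15"

```text
clock: 6.13
tcp_pos: [0.516, 0.1266, 0.2226]
ee_rot: [[-0.444, 0.896, -0.002], [0.896, 0.444, -0.0], [0.001, -0.002, -1.0]]
wrist_force: [-0.4, -0.4, -3.0]
finger_gap: 0.123
grip_force: 24.4
```

```bash
python3 -c "
from h import *
to([.444,.286,.12],40);print(get_state()['grip_force'])"
```

```text
t 6.1333 tcp [0.516  0.1266 0.2226] F [-0.3544 -0.3561 -3.0202] gap 0.12296266068371145 
 -> [174.7   6.5 102.7] [ -0.11  -0.05 -13.61]
24.41910356283188
```

Call:
drive_tool --moves "36 1 0 0 0 -3;72 2 0 0 0 -6;108 4 5 0 0 -9;140 6 15 0 0 -11;165 6 25 0 0 -13"

```text
clock: 6.55
tcp_pos: [0.4479, 0.279, 0.1975]
ee_rot: [[-0.636, 0.771, -0.002], [0.771, 0.636, 0.0], [0.001, -0.001, -1.0]]
wrist_force: [0.0, 0.7, -2.8]
finger_gap: 0.117
grip_force: 24.4
```

Call:
drive_tool --moves "5 0 20 0 0 0;5 0 40 0 0 0;5 0 60 0 0 0;5 0 72 0 0 0;5 0 72 0 0 0"

```text
clock: 6.97
tcp_pos: [0.445, 0.2777, 0.1231]
ee_rot: [[-0.631, 0.776, -0.006], [0.776, 0.631, -0.005], [-0.0, -0.008, -1.0]]
wrist_force: [-1.1, 0.9, -2.2]
finger_gap: 0.12
grip_force: 24.4
```

Run:
```python
from h import *
to([.444,.286,.056],40);print(get_state()['grip_force'])
s=get_state();S=imaging.grab_frame('side');W=imaging.grab_frame('wrist')
b=cv2.resize(S[:,:,::-1][60:200,170:300],None,fx=3,fy=3,interpolation=cv2.INTER_CUBIC)
a=cv2.resize(W[:,:,::-1],None,fx=.78,fy=.78)
c=np.zeros((430,800,3),np.uint8);c[:a.shape[0],:a.shape[1]]=a;c[:b.shape[0],402:402+b.shape[1]]=b[:,:398]
cv2.imwrite('pics/w5.png',c)
```

```text
t 6.9667 tcp [0.445  0.2777 0.1231] F [-1.0671  0.9111 -2.2474] gap 0.1203665647202906 
 -> [ 7.1  4.9 67.1] [-0.44  0.   -0.86]
24.4303759932518
```

View pics/w5.png

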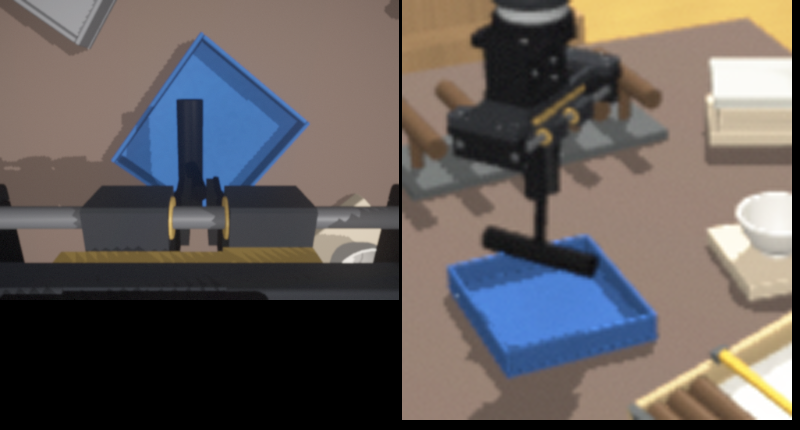

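The wrist view shows the bar (190,150) over the blue tray's interior, and the side view agrees. I'll lower it until it touches.

Call:
drive_tool --moves "4 3 20 0 0 0;4 3 40 0 0 0;4 3 54 0 0 0;4 3 60 0 0 0;4 3 60 0 0 0"

```text
clock: 7.48
tcp_pos: [0.4477, 0.284, 0.0669]
ee_rot: [[-0.63, 0.776, -0.001], [0.776, 0.63, -0.001], [-0.0, -0.001, -1.0]]
wrist_force: [0.2, -0.0, -3.0]
finger_gap: 0.12
grip_force: 24.4
```

Call:
drive_tool --moves "0 0 1.5 0 0 0;0 0 3 0 0 0;0 0 4 0 0 0;0 0 5 0 0 0;0 0 5 0 0 0"

```text
clock: 7.9
tcp_pos: [0.448, 0.2845, 0.0625]
ee_rot: [[-0.63, 0.776, 0.001], [0.776, 0.63, 0.001], [0.0, 0.001, -1.0]]
wrist_force: [0.5, -0.3, -2.7]
finger_gap: 0.121
grip_force: 24.4
```

Call:
drive_tool --moves "0 0 1 0 0 0;0 0 2 0 0 0;0 0 3 0 0 0;0 0 3 0 0 0"

```text
clock: 8.23
tcp_pos: [0.4477, 0.2842, 0.0589]
ee_rot: [[-0.63, 0.776, -0.0], [0.776, 0.63, -0.0], [-0.0, -0.0, -1.0]]
wrist_force: [-0.2, -1.0, -2.1]
finger_gap: 0.119
grip_force: 24.4
```

Call:
drive_tool --moves "0 0 1 0 0 0;0 0 2 0 0 0;0 0 2 0 0 0;0 0 2 0 0 0"

```text
clock: 8.57
tcp_pos: [0.4478, 0.2843, 0.0571]
ee_rot: [[-0.63, 0.776, -0.0], [0.776, 0.63, -0.0], [0.0, -0.0, -1.0]]
wrist_force: [-0.2, 0.4, -2.0]
finger_gap: 0.122
grip_force: 24.4
```

Call:
drive_tool --moves "0 0 1 0 0 0;0 0 1 0 0 0;0 0 1 0 0 0"

```text
clock: 8.82
tcp_pos: [0.4478, 0.2843, 0.0561]
ee_rot: [[-0.63, 0.776, -0.0], [0.776, 0.63, -0.0], [0.0, -0.0, -1.0]]
wrist_force: [-0.4, -0.3, -3.5]
finger_gap: 0.123
grip_force: 24.4
```

Call:
drive_tool --moves "0 0 1 0 0 0;0 0 1 0 0 0;0 0 1 0 0 0"

```text
clock: 9.07
tcp_pos: [0.4478, 0.2843, 0.0552]
ee_rot: [[-0.63, 0.776, 0.0], [0.776, 0.63, 0.0], [0.0, 0.0, -1.0]]
wrist_force: [-0.2, -0.5, -3.5]
finger_gap: 0.118
grip_force: 24.4
```

Call:
drive_tool --moves "0 0 1 0 0 0;0 0 1 0 0 0;0 0 1 0 0 0"

```text
clock: 9.32
tcp_pos: [0.4486, 0.2848, 0.055]
ee_rot: [[-0.63, 0.776, 0.001], [0.776, 0.63, 0.001], [0.0, 0.002, -1.0]]
wrist_force: [-0.5, 0.3, 2.6]
finger_gap: 0.121
grip_force: 24.7
```

Call:
drive_tool --moves "0 0 0.8 0 0 0;0 0 0.8 0 0 0;0 0 0.8 0 0 0"

```text
clock: 9.57
tcp_pos: [0.4491, 0.2853, 0.0548]
ee_rot: [[-0.63, 0.776, 0.002], [0.776, 0.63, 0.002], [0.0, 0.003, -1.0]]
wrist_force: [-0.0, 0.7, 5.5]
finger_gap: 0.122
grip_force: 25.0
```

Contact: Fz rose from −3.5 to +5.5 N. I'll release gently.

Call:
drive_tool --moves "0 0 -0.8 0 0 0;0 0 -0.8 0 0 0;0 0 -0.8 0 0 0"

```text
clock: 9.82
tcp_pos: [0.4484, 0.2848, 0.0549]
ee_rot: [[-0.63, 0.776, 0.001], [0.776, 0.63, 0.001], [0.0, 0.002, -1.0]]
wrist_force: [-0.2, -0.1, 6.1]
finger_gap: 0.12
grip_force: 24.8
```

Call:
drive_tool --moves "0 0 0 0 0 0;0 0 0 0 0 0;0 0 0 0 0 0;0 0 0 0 0 0;0 0 0 0 0 0" --gripper -0.5

```text
clock: 10.23
tcp_pos: [0.4474, 0.284, 0.0537]
ee_rot: [[-0.63, 0.776, -0.001], [0.776, 0.63, -0.001], [-0.0, -0.001, -1.0]]
wrist_force: [-0.0, -1.0, -0.2]
finger_gap: 0.245
grip_force: 0.0
```

Call:
drive_tool --moves "0 0 0 0 0 0;0 0 0 0 0 0;0 0 0 0 0 0;0 0 0 0 0 0;0 0 0 0 0 0" --gripper 0.2

```text
clock: 10.65
tcp_pos: [0.4479, 0.2843, 0.0542]
ee_rot: [[-0.63, 0.776, 0.0], [0.776, 0.63, 0.0], [0.0, 0.0, -1.0]]
wrist_force: [0.1, -0.7, 0.6]
finger_gap: 0.541
grip_force: 0.0
```

Run:
```python
from h import *
to([.444,.286,.2],40)
S=imaging.grab_frame('side');W=imaging.grab_frame('wrist')
b=cv2.resize(S[:,:,::-1][60:200,170:300],None,fx=3,fy=3,interpolation=cv2.INTER_CUBIC)
a=cv2.convertScaleAbs(cv2.resize(W[:,:,::-1],None,fx=.78,fy=.78),alpha=1.7)
c=np.zeros((430,800,3),np.uint8);c[:a.shape[0],:a.shape[1]]=a;c[:b.shape[0],402:402+b.shape[1]]=b[:,:398]
cv2.imwrite('pics/w6.png',c)
```

```text
t 10.65 tcp [0.4479 0.2843 0.0542] F [ 0.1372 -0.6599  0.6476] gap 0.5407041626358676 
 -> [   3.8   -1.9 -145.8] [ 0.01 -0.   -0.94]
```

View pics/w6.png

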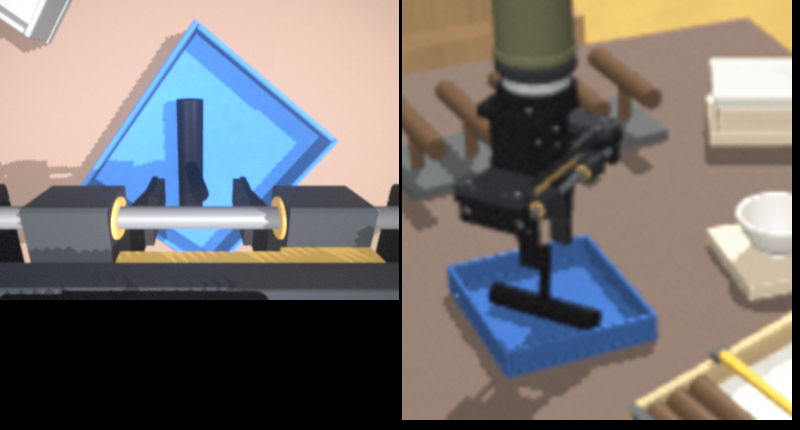

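The pull stands in the blue tray (bar at about (545,305) in the side crop) and the fingers are clear of it. I'll go straight up, then over to the sign.

Call:
drive_tool --moves "0 0 -15 0 0 0;0 0 -45 0 0 0;0 0 -85 0 0 0;0 0 -125 0 0 0;0 0 -165 0 0 0"

```text
clock: 11.17
tcp_pos: [0.4475, 0.2839, 0.2209]
ee_rot: [[-0.63, 0.777, -0.0], [0.777, 0.63, -0.0], [0.0, -0.0, -1.0]]
wrist_force: [1.3, 0.8, -0.3]
finger_gap: 0.6
grip_force: 0.0
```

```bash
python3 -c "
from h import *
to([.49,-.303,.22],0)"
```

```text
t 11.1667 tcp [0.4475 0.2839 0.2209] F [ 1.2802  0.8487 -0.2842] gap 0.6004620664742395 
 -> [-482.5 -336.8    1. ] [-0.01  0.   39.06]
```

Call:
drive_tool --moves "-483 -337 0 0 0 39;-483 -337 0 0 0 39;-483 -337 0 0 0 39;-483 -337 0 0 0 39;-483 -337 0 0 0 39" --gripper -1

```text
clock: 11.58
tcp_pos: [0.4628, 0.0746, 0.2194]
ee_rot: [[-0.051, 0.999, 0.001], [0.999, 0.051, 0.001], [0.001, 0.001, -1.0]]
wrist_force: [1.3, 0.6, 0.2]
finger_gap: 0.305
grip_force: 0.0
```

```bash
python3 -c "
from h import *
to([.49,-.303,.22],0)"
```

```text
t 11.5833 tcp [0.4628 0.0746 0.2194] F [1.327  0.5631 0.2475] gap 0.30514438239818015 
 -> [-378.5    7.9   -0.9] [ 0.04 -0.04  2.93]
```

Call:
drive_tool --moves "-372 8 0 0 0 3;-372 8 0 0 0 3;-372 8 0 0 0 3;-372 8 0 0 0 3;-372 8 0 0 0 3"

```text
clock: 12.0
tcp_pos: [0.479, -0.1332, 0.2195]
ee_rot: [[-0.005, 1.0, 0.001], [1.0, 0.005, 0.001], [0.001, 0.001, -1.0]]
wrist_force: [0.3, 0.5, -0.4]
finger_gap: 0.017
grip_force: 0.0
```

Call:
drive_tool --moves "-163 0 0 0 0 0;-163 0 0 0 0 0;-163 0 0 0 0 0;-163 0 0 0 0 0;-163 0 0 0 0 0"

```text
clock: 12.42
tcp_pos: [0.4769, -0.3035, 0.2194]
ee_rot: [[0.007, 1.0, -0.002], [1.0, -0.007, -0.007], [-0.007, -0.002, -1.0]]
wrist_force: [-0.3, -0.1, 0.8]
finger_gap: 0.004
grip_force: 0.0
```

Run:
```python
from h import *
S=imaging.grab_frame('side')
to([.49,-.303,.109],0)
b=cv2.cvtColor(S,cv2.COLOR_RGB2HSV)
g=cv2.inRange(b,(60,80,40),(95,255,255));r=cv2.inRange(b,(0,150,80),(6,255,255))
for m in(g,r):
    m[:225]=0;ys,xs=np.nonzero(m[:,290:360]);print(len(xs),xs.min()+290 if len(xs) else 0,xs.max()+290 if len(xs) else 0)
```

```text
t 12.4667 tcp [ 0.4778 -0.2995  0.219 ] F [-1.0425  0.8861  0.5608] gap 0.006856155793291341 
 -> [ -3.1  12.5 110. ] [-0.11  0.21 -0.26]
929 311 343
98 315 347
```

Call:
drive_tool --moves "-3 14 0 0 0 0;-3 14 20 0 0 0;-3 14 60 0 0 0;-3 14 95 0 0 0;-3 14 110 0 0 0"

```text
clock: 12.88
tcp_pos: [0.4923, -0.2935, 0.1047]
ee_rot: [[-0.007, 1.0, -0.005], [1.0, 0.007, 0.004], [0.004, -0.005, -1.0]]
wrist_force: [-0.0, 1.2, 0.3]
finger_gap: 0.005
grip_force: 0.0
```

Call:
drive_tool --moves "0 0 0 0 0 0;0 0 0 0 0 0"

```text
clock: 13.05
tcp_pos: [0.4942, -0.2956, 0.1089]
ee_rot: [[-0.006, 1.0, -0.001], [1.0, 0.006, 0.001], [0.001, -0.001, -1.0]]
wrist_force: [-0.8, -0.3, 0.7]
finger_gap: 0.003
grip_force: 0.0
```

```bash
cat >> h.py <<'E'
def arc(a,piv=(.4585,-.335),r=.045): # tool-frame shifts to points on the arc
    s=get_state();R=np.array(s['ee_rot']);print('tcp',s['tcp_pos'],'F',s['wrist_force'],'t',s['clock'],'az',np.degrees(np.arctan2(s['tcp_pos'][1]-piv[1],s['tcp_pos'][0]-piv[0])))
    for d in a:
        p=np.array([piv[0]+r*np.cos(np.radians(d)),piv[1]+r*np.sin(np.radians(d)),.109]);print(d,np.round(R.T@(p-s['tcp_pos'])*1000,1))
E
python3 -c "
from h import *
arc([55,70,85,100,115,130,145,160,175,190,205])"
```

```text
tcp [ 0.4942 -0.2956  0.1089] F [-0.8092 -0.2664  0.6723] t 13.05 az 47.83172167294116
55 [-2.4 -9.9 -0.1]
70 [  3.  -20.2  -0.1]
85 [  5.7 -31.7  -0.1]
100 [  5.2 -43.4  -0. ]
115 [  1.7 -54.7  -0. ]
130 [ -4.5 -64.6  -0. ]
145 [-13.1 -72.6  -0. ]
160 [-23.5 -78.1  -0. ]
175 [-35.  -80.7  -0. ]
190 [-46.7 -80.3  -0.1]
205 [-57.9 -76.8  -0.1]
```

Call:
drive_tool --moves "-2.4 -9.9 0 0 0 0;0 -15 0 0 0 0;3 -20 0 0 0 0;4.5 -26 0 0 0 0;5.7 -32 0 0 0 0"

```text
clock: 13.47
tcp_pos: [0.4623, -0.2915, 0.11]
ee_rot: [[-0.005, 1.0, 0.003], [1.0, 0.005, -0.0], [-0.0, 0.003, -1.0]]
wrist_force: [1.4, -0.4, 0.3]
finger_gap: 0.009
grip_force: 0.5
```

```bash
python3 -c "
from h import *
arc([95,105,115,125,135,145])"
```

```text
tcp [ 0.4623 -0.2915  0.11  ] F [ 1.3849 -0.3808  0.2523] t 13.4667 az 85.03714543262441
95 [ 1.3 -7.7  1. ]
105 [  0.  -15.4   1. ]
115 [ -2.6 -22.8   1. ]
125 [ -6.5 -29.6   0.9]
135 [-11.5 -35.7   0.9]
145 [-17.5 -40.7   0.9]
```

Contact at 1.4 N, and the plate is turning. I'll continue round.

Call:
drive_tool --moves "1.3 -8 0 0 0 0;0 -15.4 0 0 0 0;-2.6 -23 0 0 0 0;-6.5 -30 0 0 0 0;-11.5 -36 0 0 0 0"

```text
clock: 13.88
tcp_pos: [0.4251, -0.3033, 0.1091]
ee_rot: [[-0.004, 1.0, 0.0], [1.0, 0.004, 0.001], [0.001, 0.0, -1.0]]
wrist_force: [1.1, 0.6, 0.0]
finger_gap: 0.008
grip_force: 0.3
```

```bash
python3 -c "
from h import *
arc([145,155,165,175,185])"
```

```text
tcp [ 0.4251 -0.3033  0.1091] F [1.127  0.6242 0.0132] t 13.8833 az 136.52658384126562
145 [-5.9 -3.5  0.1]
155 [-12.6  -7.4   0.1]
165 [-20.  -10.1   0.1]
175 [-27.7 -11.5   0.1]
185 [-35.6 -11.6   0. ]
```

Call:
drive_tool --moves "-6 -3.5 0 0 0 0;-12.6 -7.4 0 0 0 0;-20 -10 0 0 0 0;-27.7 -11.5 0 0 0 0;-35.6 -11.6 0 0 0 0"

```text
clock: 14.3
tcp_pos: [0.4142, -0.3397, 0.109]
ee_rot: [[-0.004, 1.0, -0.0], [1.0, 0.004, 0.0], [0.0, -0.0, -1.0]]
wrist_force: [0.2, 0.8, -0.9]
finger_gap: 0.006
grip_force: 0.4
```

```bash
python3 -c "
from h import *
arc([192,199,206,212,218])"
```

```text
tcp [ 0.4142 -0.3397  0.109 ] F [ 0.2224  0.7945 -0.8642] t 14.3 az -173.92296882509243
192 [-4.6  0.3  0. ]
199 [-9.9  1.7  0. ]
206 [-15.    3.8   0. ]
212 [-19.2   6.1   0. ]
218 [-23.    8.7   0. ]
```

Call:
drive_tool --moves "-4.6 0.3 0 0 0 0;-9.9 1.7 0 0 0 0;-15 3.8 0 0 0 0;-19.2 6 0 0 0 0;-23 8.7 0 0 0 0"

```text
clock: 14.72
tcp_pos: [0.4236, -0.3623, 0.109]
ee_rot: [[-0.005, 1.0, -0.0], [1.0, 0.005, -0.0], [-0.0, -0.0, -1.0]]
wrist_force: [-0.8, 1.1, -0.2]
finger_gap: 0.002
grip_force: 0.3
```

Run:
```python
from h import *
arc([222,225,228,231,234,237,240,243,246,249,252])
S=imaging.grab_frame('side');T=imaging.grab_frame('top')
for n,i in(('S',S),('T',T)):
    b=cv2.cvtColor(i,cv2.COLOR_RGB2HSV)
    for k,m in(('g',cv2.inRange(b,(60,80,40),(95,255,255))),('r',cv2.inRange(b,(0,150,80),(6,255,255)))):
        y0,x0=(225,290) if n=='S' else (150,340);q=m[y0:y0+110,x0:x0+100];ys,xs=np.nonzero(q)
        print(n,k,len(xs),(xs.min()+x0,xs.max()+x0,ys.min()+y0,ys.max()+y0) if len(xs) else '')
```

```text
tcp [ 0.4236 -0.3623  0.109 ] F [-0.809   1.1225 -0.2428] t 14.7167 az -141.95739876556323
222 [-2.8  1.5  0. ]
225 [-4.5  3.1  0. ]
228 [-6.1  4.8  0. ]
231 [-7.7  6.6  0. ]
234 [-9.1  8.4  0. ]
237 [-10.5  10.4   0. ]
240 [-11.7  12.4   0. ]
243 [-12.8  14.4   0. ]
246 [-13.9  16.5   0. ]
249 [-14.8  18.7   0. ]
252 [-15.6  20.9   0. ]
S g 30 (np.int64(328), np.int64(332), np.int64(266), np.int64(304))
S r 103 (np.int64(324), np.int64(329), np.int64(270), np.int64(306))
T g 0 
T r 209 (np.int64(371), np.int64(400), np.int64(174), np.int64(192))
```

Red is now on the near side. From here I'll push in small steps until it meets the stop.

Call:
drive_tool --moves "-2.8 1.5 0 0 0 0;-4.5 3 0 0 0 0;-6 4.8 0 0 0 0;-7.7 6.6 0 0 0 0"

```text
clock: 15.15
tcp_pos: [0.4303, -0.3694, 0.1091]
ee_rot: [[-0.005, 1.0, 0.0], [1.0, 0.005, 0.0], [0.0, 0.0, -1.0]]
wrist_force: [-0.2, 0.7, -0.1]
finger_gap: 0.005
grip_force: 0.2
```

Call:
drive_tool --moves "-1.5 2 0 0 0 0;-2.8 4 0 0 0 0;-2.8 4 0 0 0 0"

```text
clock: 15.4
tcp_pos: [0.4346, -0.3726, 0.1092]
ee_rot: [[-0.005, 1.0, 0.0], [1.0, 0.005, -0.001], [-0.001, 0.0, -1.0]]
wrist_force: [0.1, 0.2, 0.3]
finger_gap: 0.006
grip_force: 0.0
```

Call:
drive_tool --moves "-1.2 2 0 0 0 0;-1.2 2 0 0 0 0"

```text
clock: 15.57
tcp_pos: [0.4364, -0.3737, 0.1092]
ee_rot: [[-0.005, 1.0, 0.0], [1.0, 0.005, -0.0], [-0.0, 0.0, -1.0]]
wrist_force: [-0.1, 0.2, -0.3]
finger_gap: 0.008
grip_force: 0.0
```

Call:
drive_tool --moves "-1.2 2 0 0 0 0;-1.2 2 0 0 0 0"

```text
clock: 15.73
tcp_pos: [0.4384, -0.3749, 0.1092]
ee_rot: [[-0.005, 1.0, 0.0], [1.0, 0.005, -0.0], [-0.0, 0.0, -1.0]]
wrist_force: [-0.7, 0.5, 0.2]
finger_gap: 0.003
grip_force: 0.0
```

```bash
python3 -c "
from h import *
arc([246,249,252,255,258])"
```

```text
tcp [ 0.4384 -0.3749  0.1092] F [-0.6581  0.5129  0.199 ] t 15.7333 az -116.76127613135228
246 [-1.3  1.8  0.2]
249 [-2.2  4.   0.2]
252 [-3.   6.2  0.2]
255 [-3.6  8.4  0.2]
258 [-4.2 10.7  0.2]
```

Call:
drive_tool --moves "0 1.5 0 0 0 0;0 1.5 0 0 0 0"

```text
clock: 15.9
tcp_pos: [0.4398, -0.3748, 0.1092]
ee_rot: [[-0.005, 1.0, 0.0], [1.0, 0.005, -0.0], [-0.0, 0.0, -1.0]]
wrist_force: [-0.7, -0.3, -0.1]
finger_gap: 0.001
grip_force: 0.1
```

Call:
drive_tool --moves "0 1.5 0 0 0 0;0 1.5 0 0 0 0"

```text
clock: 16.07
tcp_pos: [0.4413, -0.3747, 0.1092]
ee_rot: [[-0.005, 1.0, 0.0], [1.0, 0.005, -0.0], [-0.0, 0.0, -1.0]]
wrist_force: [0.5, -0.2, -0.1]
finger_gap: 0.005
grip_force: 0.1
```

Call:
drive_tool --moves "0 1.5 0 0 0 0;0 1.5 0 0 0 0"

```text
clock: 16.23
tcp_pos: [0.4429, -0.3747, 0.1092]
ee_rot: [[-0.005, 1.0, 0.0], [1.0, 0.005, -0.0], [-0.0, 0.0, -1.0]]
wrist_force: [-0.4, 0.3, 0.7]
finger_gap: 0.008
grip_force: 0.1
```

Call:
drive_tool --moves "0 1.5 0 0 0 0;0 1.5 0 0 0 0"

```text
clock: 16.4
tcp_pos: [0.4444, -0.3746, 0.1092]
ee_rot: [[-0.005, 1.0, 0.0], [1.0, 0.005, -0.0], [-0.0, 0.0, -1.0]]
wrist_force: [-0.6, 0.0, -1.0]
finger_gap: 0.008
grip_force: 0.1
```

Call:
drive_tool --moves "0 1.5 0 0 0 0;0 1.5 0 0 0 0"

```text
clock: 16.57
tcp_pos: [0.4453, -0.3747, 0.1091]
ee_rot: [[-0.004, 1.0, -0.001], [1.0, 0.004, 0.0], [0.0, -0.001, -1.0]]
wrist_force: [-1.0, -0.8, 1.0]
finger_gap: 0.001
grip_force: 0.8
```

Call:
drive_tool --moves "0 1.5 0 0 0 0;0 1.5 0 0 0 0"

```text
clock: 16.73
tcp_pos: [0.4454, -0.3747, 0.109]
ee_rot: [[-0.004, 1.0, -0.003], [1.0, 0.004, 0.001], [0.001, -0.003, -1.0]]
wrist_force: [-4.4, 1.0, 3.6]
finger_gap: 0.006
grip_force: 2.6
```

Call:
drive_tool --moves "0 1.5 0 0 0 0;0 1.5 0 0 0 0"

```text
clock: 16.9
tcp_pos: [0.4454, -0.3747, 0.109]
ee_rot: [[-0.003, 1.0, -0.005], [1.0, 0.003, 0.002], [0.002, -0.005, -1.0]]
wrist_force: [-8.4, 1.2, 6.0]
finger_gap: 0.009
grip_force: 4.1
```

Run:
```python
from h import *
arc([250])
S=imaging.grab_frame('side');T=imaging.grab_frame('top')
for n,i in(('S',S),('T',T)):
    cv2.imwrite(f'pics/{n}7.png',i[:,:,::-1])
    b=cv2.cvtColor(i,cv2.COLOR_RGB2HSV)
    for k,m in(('g',cv2.inRange(b,(60,80,40),(95,255,255))),('r',cv2.inRange(b,(0,150,80),(6,255,255)))):
        y0,x0=(225,290) if n=='S' else (150,340);q=m[y0:y0+110,x0:x0+100];ys,xs=np.nonzero(q)
        print(n,k,len(xs),(xs.min()+x0,xs.max()+x0,ys.min()+y0,ys.max()+y0) if len(xs) else '')
```

```text
tcp [ 0.4454 -0.3747  0.109 ] F [-8.3688  1.2005  6.0199] t 16.9 az -108.19673131692018
250 [-2.5 -2.3  0.1]
S g 5 (np.int64(341), np.int64(344), np.int64(274), np.int64(277))
S r 439 (np.int64(313), np.int64(343), np.int64(258), np.int64(304))
T g 0 
T r 153 (np.int64(369), np.int64(405), np.int64(182), np.int64(186))
```

The position is stuck and the force is rising (8 N), so it's at the stop. I'll back off and retreat.

Call:
drive_tool --moves "0 -10 0 0 0 0;0 -25 0 0 0 0;0 -35 0 0 0 0;0 -35 -25 0 0 0;0 -35 -65 0 0 0"

```text
clock: 17.42
tcp_pos: [0.4108, -0.3726, 0.1714]
ee_rot: [[-0.003, 1.0, -0.005], [1.0, 0.003, 0.004], [0.004, -0.005, -1.0]]
wrist_force: [1.2, 0.8, 0.1]
finger_gap: -0.001
grip_force: 0.0
```

Call:
drive_tool --moves "0 0 -40 0 0 0;0 0 -80 0 0 0;0 0 -110 0 0 0;0 0 -110 0 0 0;0 0 -110 0 0 0"

```text
clock: 17.83
tcp_pos: [0.4144, -0.3755, 0.2858]
ee_rot: [[-0.005, 1.0, 0.005], [1.0, 0.005, -0.001], [-0.001, 0.005, -1.0]]
wrist_force: [0.4, 0.2, -1.4]
finger_gap: 0.004
grip_force: 0.0
```

Run:
```python
from h import *
arc([250])
S=imaging.grab_frame('side');T=imaging.grab_frame('top')
a=cv2.resize(S[:,:,::-1][90:330,130:400],None,fx=1.9,fy=1.9,interpolation=cv2.INTER_CUBIC)
b=cv2.resize(T[:,:,::-1][90:230,130:430],(512,239))[:, :]
c=np.zeros((600,800,3),np.uint8);c[:a.shape[0],:a.shape[1]]=a
b=cv2.resize(T[:,:,::-1][80:235,130:430],(287*1,148));c[:148,513:]=b
d=cv2.resize(T[:,:,::-1][150:220,350:420],None,fx=4,fy=4)[:, :280];c[155:435,513:793]=d
cv2.imwrite('pics/final.png',c)
```

```text
tcp [ 0.4144 -0.3755  0.2858] F [ 0.3693  0.2366 -1.4435] t 17.8333 az -137.41343166201764
250 [ -1.7  27.9 177. ]
```

View pics/final.png

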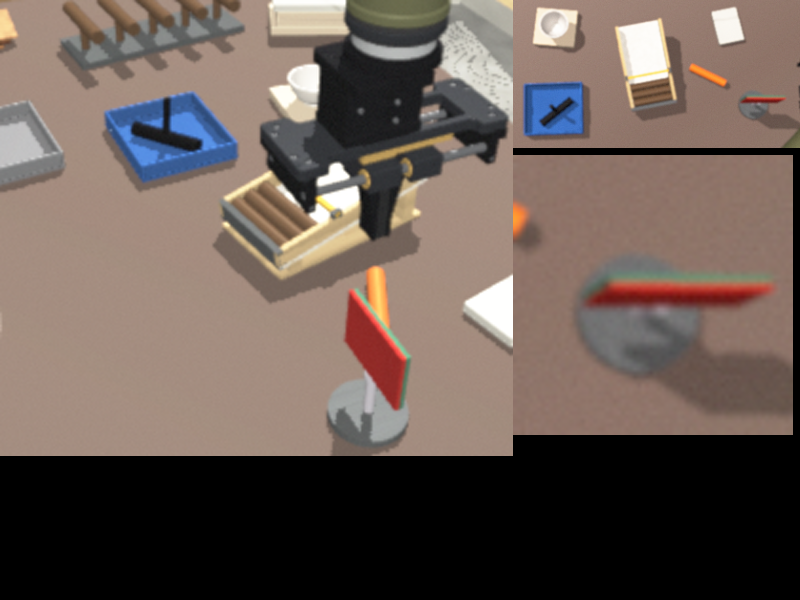

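The final view shows the pull standing in the blue tray (165,130) and the three bars at the stop (270,210). The sign is turned, with red towards the robot (375,350) and green where red was. The bowl and tiles have not moved, and the arm is clear of everything.

```bash
python3 -c "
from cell import ctrl
print(ctrl.finish_job())"
```

```text
the job is handed in; nothing more can be done
None
```

The job is handed in at about 18 s on the robot's clock: the pull stands in the blue tray, the three bars lie at the end stop, the sign is round at its stop with green where red was, and the bowl and tiles were not touched.

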